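Set the stirrer's speed dial to step four and start it

ROBOT

A 6-joint arm with a two-finger parallel gripper is mounted at the origin on the work surface. World frame = base frame: x ahead of the robot, y to its left, z up, the work surface at z = 0. Lengths are in m, angles in rad, forces in N, time in s.
With the tool pointing down it reaches from about 0.35 to 0.775 m from the base axis. Payload 7.3 kg.
Tool frame: the origin (TCP) lies on the centre line of the jaws, within the pads' length; the fingertips stand 25 mm ahead of it and the grasp point (between the pads) lies 6 mm ahead of it; z points along the fingers, y is the direction in which the jaws open and shut (so a half turn about z gives the same grasp; the last joint's range is limited). The gripper opens to 92 mm and grips with 3 to 60 N. Pads are 19 mm wide; open, the fingers measure 130 mm over their backs; the gripper's body (75 mm by 190 mm) begins 47 mm behind the grasp point.
Start: joints at [1.046, 0.342, 1.524, -0, 1.275, -0.146], TCP at [0.194, 0.488, 0.252] pointing down, gripper open.
Joint ranges: [-2.53, 2.53], [-0.77, 2.02], [0.04, 2.7], [-1, 4.14], [0.28, 2.66], [-3.11, 3.11]. Speed limits (rad/s): [2.57, 2.57, 3.14, 3.14, 3.14, 3.14].

INTERFACE

Orientations are given as [roll, pitch, yaw] about the fixed x, y, z axes, in that order (R = Rz(yaw) Ry(pitch) Rx(roll)).
In Python, from cell import telemetry, read_camera, workorder gives the robot as it stands.
- The arm moves only by the shell command python3 -m creep 'ROWS' [FORCE]. ROWS is JSON, one flat list of numbers, 5 for each row, row after row: the opening, from 0 (shut) to 1 (fully open), then the shift along the world's x, y, z in m, then the turn about the world's z in rad. A call has 1 to 12 rows; each row shifts and turns the pose as measured when the row begins; what a row does not reach is not made up. A row lasts 1/8 s, in which the tool goes at most 62.5 mm and 10.7 degrees, less where a joint would pass 70% of its speed; a pose out of reach is approached as far as the arm can. A call is refused whole if a number of a shift passes 0.0625 or a number of a turn 0.188, either way. A call with a gripper value outside its range is refused whole. The fingers move at their own pace and stop on an object; FORCE is the grip in N (left out, the last holds). Time passes only in rows, so rows that do not move let the fingers close. It gives the time, the measured TCP pose, the force and the opening at its end, in the units of the state.
- telemetry.observe(): the state, without advancing time (a new reading comes with each control period).
- read_camera(name): name is "scene" or "top" or "wrist"; returns a dict with "image" (400x640x3 uint8, red, green, blue), "fovy" (degrees; the focal length in pixels is half the picture's height over the tangent of half this angle, whatever the lens; pixels are square), "cx", "cy" (the principal point, pixels), "R" (3x3) and "t" (3): a world point X has camera coordinates R X + t. Camera axes: x right, y down, z forward; pixel columns grow to the right and rows downward; lengths in m; the calibration is good to about 2 mm. A picture is of the moment at which its call begins. There is no depth.
- workorder.hand_in(): hands the job in, once; it reports no verdict.
The state is a dict: "time": time; "qpos": joint angles; "qvel": joint speeds; "joint_efforts": joint torques, N m; "tool_pos": TCP position; "tool_rot": TCP orientation; "contact_force": force on the tool from outside, world axes, zero at the start; "torque": the same for the moment, N m; "opening": finger opening in m.
Only numpy, scipy, OpenCV 4.12 (cv2) and the standard library are available. Lean on these libraries where they do the work, as an engineer would, in place of code of your own. Each camera call takes 0.05 s, during which the arm holds its last target.

TASK

Push the stirrer's speed pointer round clockwise with a fingertip, click by click, until it sits at the fourth click after off, then press the start button fully down and let it come up again. Do not press start before the dial stands at four, and leave the beaker, bottle, jar and tape roll standing where they are, none of them shifted or lifted.

Things in the scene. Friction and masses are not known exactly. Their poses are not given: they have to be found in the camera images.
- stirrer: Magnetic stirrer fixed to the bench: white box 280 (x) x 240 (y) x 70 mm high, its level top 70 mm up. Origin at the centre of its underside. Its x axis points from the controls (robot's side) to the round steel plate (132 mm across, top at 78 mm, centre at x=+68, y=0 mm), y to the left, z up. Speed dial on the left of the control deck, start button on the right, 129 mm apart.
- dial_axis (a point): On the speed dial's upright turning axis, at the deck's surface (70 mm above the bench), at x=-75, y=+50 mm of the stirrer. Seven flat white marks surround it at 54 mm radius, 30 degrees apart: a round dot at off, then six short bars for steps 1 to 6, clockwise. Nothing but the dial stands above the deck within 80 mm of the axis, save the plate's edge, 8 mm high, beyond 79 mm.
- pointer (a point): Point on the top of the black pointer knob's arm, 38 mm out from the axis, 24 mm above the deck; it turns with the knob. The knob is a hub 26 mm across and 24 mm high on a skirt 40 mm across, 4 mm high, with one straight arm reaching 46 mm out from the axis: 10 mm thick, underside 5 mm and top 24 mm above the deck, a thin white line along its top.
- dial (a joint): Angle of the speed dial in rad, growing clockwise seen from above: at 0 (off) the arm points along the stirrer's +y, at 1.571 along +x. Sprung clicks at n x 0.5236, n = 0 (off) to 6, end stops just beyond; step four is 2.094. Starts at n = 0, 1 or 2. About 3 N on the arm at 38 mm takes it over a click; past halfway it springs on to the next click, let go before that it springs back.
- off_mark (a point): Centre of the round white dot, 10 mm across, that marks off on the deck, 54 mm from the dial's axis along the stirrer's +y.
- start_top (a point): Centre of the top face of the start button: a round grey cap 28 mm across in a black housing on the deck, at x=-88, y=-78 mm of the stirrer. It presses straight down.
- start (a joint): Travel of the start button in m: 0 up, 0.006 fully down (5 N); it springs back when let go.
- beaker: Loose glass beaker standing on the stirrer's plate, 70 mm across, 72 mm high; origin at the centre of its underside, z up. Leave alone.
- bottle: Loose amber bottle on the bench to the left of the stirrer, 60 mm across, 115 mm high; origin at the centre of its underside. Leave alone.
- jar: Loose white screw-top jar on the bench to the right of the stirrer, 64 mm across, 70 mm high; origin at the centre of its underside. Leave alone.
- tape: Loose roll of label tape lying flat on the bench at the right, 68 mm across, 19 mm high; origin at the centre of its underside. Leave alone.

How it is judged:
By the outcome, as a careful person would: the job done as asked, in the order asked, and still so for the second after the job is handed in, with the robot touching nothing.
It also fails if it takes over 48 s, if anything falls off the work surface, if the arm or the gripper's body presses on something with over 40 N, if the wrist force passes 120 N, or if a joint passes its speed limit or range.

## Working session

There is one attempt and no reset: what is moved stays moved. The work goes in short steps, Python scripts to look and compute and a shell command to move; the robot and the scene stay as the last step left them, time stands still between calls to the robot, and variables do not carry over. Pictures are saved under pics/ and viewed, and the job is handed in when it is done.

```bash
ls; mkdir -p pics; python3 - <<'E'
from cell import telemetry, read_camera
import cv2
print(telemetry.observe())
for n in ["scene","top","wrist"]:
    c=read_camera(n); cv2.imwrite(f"pics/{n}0.png",c["image"][:,:,::-1]); print(n,c["fovy"],c["cx"],c["cy"],c["R"],c["t"])
E
```

```text
pics
{'time': 0.0, 'qpos': array([ 1.04597804e+00,  3.42715199e-01,  1.52498911e+00, -1.90418423e-05,
        1.27542100e+00, -1.45979545e-01]), 'qvel': array([-0.00135582, -0.00154644, -0.00025998, -0.00142016,  0.0020238 ,
       -0.00060639]), 'joint_efforts': array([ 4.57849237e-04, -4.31253970e+01, -2.44219798e+01,  7.17438734e-02,
        5.61410410e-02, -1.37557727e-04]), 'tool_pos': array([0.19395674, 0.48746619, 0.25105859]), 'tool_rot': array([-3.14007365e+00, -2.04927241e-04,  2.76275931e+00]), 'contact_force': array([-0.02333071, -0.40265411,  0.07089078]), 'torque': array([ 0.04655544, -0.0166819 ,  0.04398538]), 'opening': 0.09203039487456383}
scene 49.19505511705496 323.09557273597676 193.7997354243396 [[-0.16817189  0.98571618  0.00904598]
 [ 0.52758861  0.09775541 -0.84385671]
 [-0.8326875  -0.13714042 -0.53649234]] [ 0.07734767 -0.28051929  1.4101222 ]
top 56.20735530302284 320.6509235805089 195.5495774142631 [[ 0.01278264 -0.99989566 -0.00672856]
 [-0.98406386 -0.01138614 -0.17745047]
 [ 0.17735534  0.00888961 -0.98410673]] [0.00981719 0.64841941 0.78576096]
wrist 69.1424026116992 318.819661783771 199.32430288883532 [[ 0.36992493  0.92905729 -0.00284671]
 [ 0.89587589 -0.35589805  0.26597551]
 [ 0.24609334 -0.10094127 -0.96397558]] [-0.52254902 -0.03475832  0.39046277]
```

View pics/scene0.png

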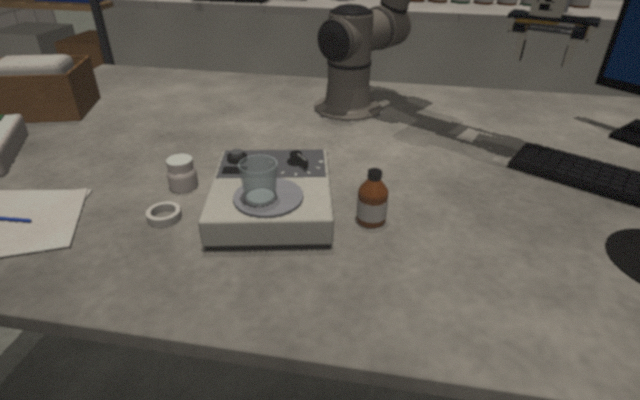

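View pics/top0.png

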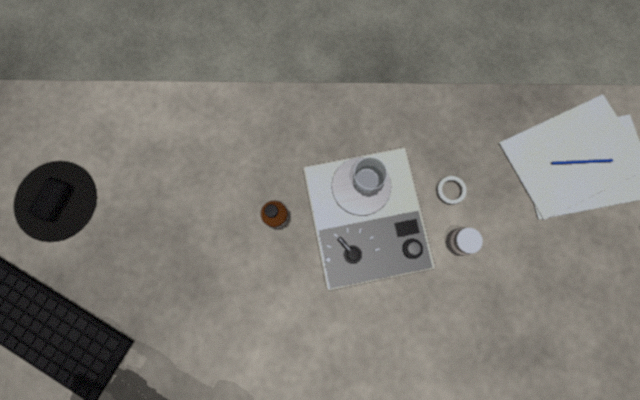

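View pics/wrist0.png

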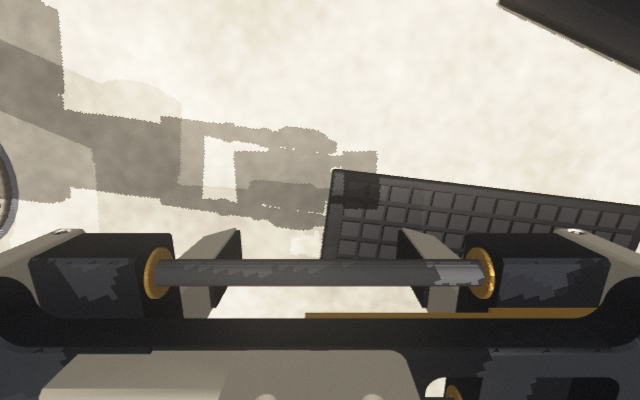

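The top view shows the dial hub near (352,255) with its arm up-left to about (339,238), the button near (412,248), and the beaker on the plate at (369,175). I'll enlarge it.

```bash
python3 - <<'E'
import cv2
a=cv2.imread("pics/top0.png")[205:300,305:445]
cv2.imwrite("pics/top0c.png",cv2.resize(a,None,fx=5.7,fy=5.7,interpolation=cv2.INTER_CUBIC))
a=cv2.imread("pics/scene0.png")[135:255,190:350]
cv2.imwrite("pics/scene0c.png",cv2.resize(a,None,fx=5,fy=5,interpolation=cv2.INTER_CUBIC))
E
```

```text
(no output)
```

View pics/top0c.png

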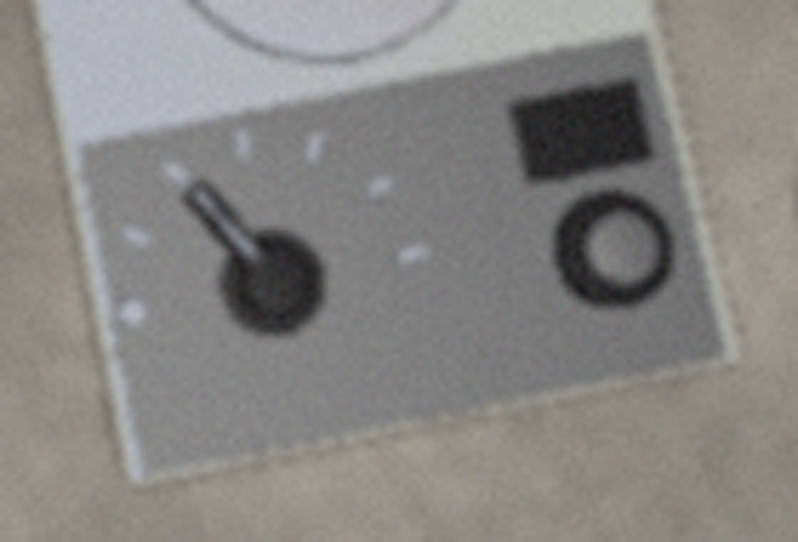

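View pics/scene0c.png

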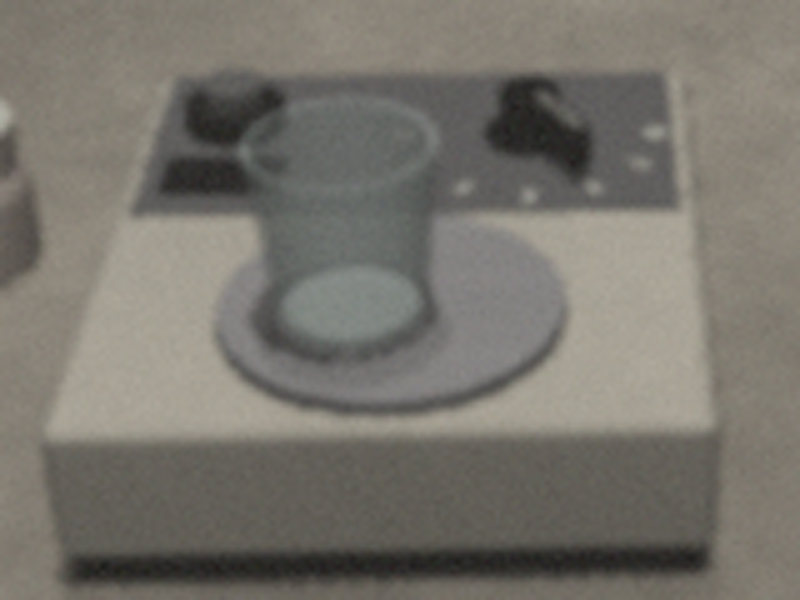

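The crop shows the pointer at the third mark from the off dot (dot at (132,313), bar 2 at (176,173)), so the dial starts at n=2. I'll fit the stirrer pose, with height free, to marks and corners in both views.

```bash
cat > h.py <<'E'
import numpy as np, cv2
from scipy.optimize import least_squares
from cell import telemetry, read_camera
def proj(c,X):
    X=np.atleast_2d(X); p=X@np.array(c["R"]).T+np.array(c["t"]); f=200/np.tan(np.radians(c["fovy"]/2))
    return np.c_[c["cx"]+f*p[:,0]/p[:,2], c["cy"]+f*p[:,1]/p[:,2]]
def mark(n): a=n*np.pi/6; return [-.075+.054*np.sin(a), .05+.054*np.cos(a)]
def world(s,xy,z):
    x,y,t=s; xy=np.atleast_2d(xy); c,n=np.cos(t),np.sin(t)
    return np.c_[x+c*xy[:,0]-n*xy[:,1], y+n*xy[:,0]+c*xy[:,1], np.full(len(xy),z)]
E
python3 - <<'E'
from h import *
T=read_camera("top");S=read_camera("scene")
tu=np.array([(132,313),(138,237),(176,173),(243,144),(316,147),(380,186),(413,254),(135,478),(735,358)])
su=np.array([(654,132),(641,163),(594,188),(530,197),(463,187),(46,436),(716,436)])
tu=(tu+.5)/5.7-.5+[305,205]; su=(su+.5)/5-.5+[190,135]
tp=np.array([mark(i) for i in range(7)]+[[-.14,.12],[-.14,-.12]])
sp=np.array([mark(i) for i in range(5)]+[[.14,-.12],[.14,.12]])
for nm,u in(("both",3),("top",1),("scene",2)):
    def f(p):
        r=[]
        if u&1: r.append(proj(T,world(p[:3],tp,p[3]))-tu)
        if u&2: r.append(proj(S,world(p[:3],sp,p[3]))-su)
        if u!=3: r.append(np.array([[p[3]-.07,0]])*1e4)
        return np.vstack(r).ravel()
    q=least_squares(f,[.55,-.05,.1,.07]); print(nm,q.x,np.abs(q.fun).max())
    if u==3: print(q.fun.reshape(-1,2).round(2)); s=q.x[:3]
print("axis",world(s,[-.075,.05],.07),"start",world(s,[-.088,-.078],.09),"btn px",proj(T,world(s,[-.088,-.078],.085)))
# bottle etc approx from top
E
```

```text
both [ 0.60295021 -0.08469845  0.21587301  0.06757106] 2.4068707505897464
[[-0.14 -0.51]
 [-0.48 -0.19]
 [-0.15  0.26]
 [-0.53 -0.39]
 [-0.58 -0.18]
 [-0.97  0.03]
 [-0.71 -0.34]
 [-1.77  2.41]
 [ 2.35  0.32]
 [-0.32  0.76]
 [-0.6   0.64]
 [-0.34  0.39]
 [-0.54  0.53]
 [-0.13  0.99]
 [-2.29  0.44]
 [ 1.35 -2.34]]
top [ 0.60320084 -0.08538756  0.21331456  0.06999524] 2.8792000652438787
scene [ 0.60536083 -0.0830938   0.21054792  0.06999436] 2.546164391217104
axis [[ 0.51898097 -0.05192398  0.07      ]] start [[ 0.53370033 -0.17973768  0.09      ]] btn px [[412.86242233 247.44569222]]
```

n=2 confirmed, and the pose fit is consistent between views (height 0.068 against 0.070). I'll shut the gripper and travel high to a spot left of the pointer, with the jaw axis along stirrer y and the camera on the robot's side.

```bash
python3 -m creep '[0,0.028,-0.04,0,0.049, 0,0.028,-0.04,0,0.049, 0,0.028,-0.04,0,0.049, 0,0.028,-0.04,0,0.049, 0,0.028,-0.04,0,0.049, 0,0.028,-0.04,0,0.049, 0,0.028,-0.04,0,0.049, 0,0.028,-0.04,0,0.049, 0,0.028,-0.04,0,0.049, 0,0.028,-0.04,0,0.049, 0,0.028,-0.04,0,0.049, 0,0,0,0,0]' 20
python3 - <<'E'
from h import *
print(telemetry.observe()["tool_pos"],telemetry.observe()["tool_rot"],telemetry.observe()["qpos"])
c=read_camera("wrist"); cv2.imwrite("pics/w1.png",c["image"][:,:,::-1])
import pickle; pickle.dump(c,open("w1.pkl","wb"))
E
```

```text
time: 1.75
tool_pos: [0.5093, 0.0325, 0.2508]
tool_rot: [3.141, 0.002, -2.961]
contact_force: [-0.9, 0.8, -0.5]
opening: 0.0004
[0.50925788 0.03251206 0.25076316] [ 3.14121034e+00  1.84933835e-03 -2.96086942e+00] [-8.70253421e-02  3.14972436e-01  1.56660155e+00  9.01606798e-04
  1.25833649e+00 -1.83882168e+00]
```

View pics/w1.png

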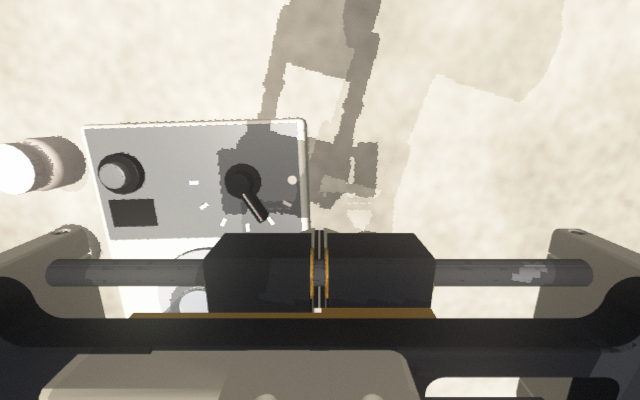

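The wrist view (image up is toward the robot) shows the dial at (242,182), the pointer at mark 2, the button at (120,173), and the closed fingers at (320,270). I'll enlarge it to refine the pose.

```bash
python3 - <<'E'
import cv2
a=cv2.imread("pics/w1.png")[110:250,80:340]
cv2.imwrite("pics/w1c.png",cv2.resize(a,None,fx=3,fy=3,interpolation=cv2.INTER_CUBIC))
E
```

```text
(no output)
```

View pics/w1c.png

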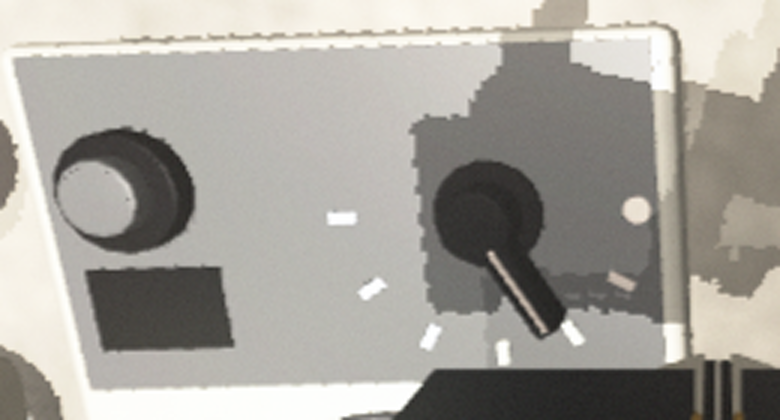

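```bash
python3 - <<'E'
from h import *
import pickle
W=pickle.load(open("w1.pkl","rb"));T=read_camera("top");S=read_camera("scene")
wu=(np.array([(637,210),(622,282),(572,333),(503,352),(431,336),(372,289),(342,218)])+.5)/3-.5+[80,110]
tu=(np.array([(132,313),(138,237),(176,173),(243,144),(316,147),(380,186),(413,254)])+.5)/5.7-.5+[305,205]
su=(np.array([(654,132),(641,163),(594,188),(530,197),(463,187)])+.5)/5-.5+[190,135]
mk=np.array([mark(i) for i in range(7)])
for nm,sel in(("all","WTS"),("W","W"),("WT","WT")):
    def f(p):
        r=[[ (p[3]-.07)*(3e2 if len(sel)>1 else 1e4),0]]
        if "W" in sel:r+=list(proj(W,world(p[:3],mk,p[3]))-wu)
        if "T" in sel:r+=list(proj(T,world(p[:3],mk,p[3]))-tu)
        if "S" in sel:r+=list(proj(S,world(p[:3],mk[:5],p[3]))-su)
        return np.array(r).ravel()
    q=least_squares(f,[.6,-.08,.21,.07]);print(nm,q.x,np.abs(q.fun).max())
    s=q.x; print(" axis",world(s[:3],[-.075,.05],.07)[0],"btn",world(s[:3],[-.088,-.078],.09)[0])
bw=(np.array([95,198])+.5)/3-.5+[80,110]; bt=(np.array([628,248])+.5)/5.7-.5+[305,205]
q=least_squares(lambda X:np.r_[proj(W,X)[0]-bw,proj(T,X)[0]-bt],[.53,-.18,.09]);print("btn tri",q.x,q.fun)
b=np.array([.4,.4])
E
```

```text
all [ 0.60303068 -0.08579476  0.20987532  0.07031618] 1.0427818399486455
 axis [ 0.51925952 -0.05251726  0.07      ] btn [ 0.53321204 -0.18041694  0.09      ]
W [ 0.60333946 -0.08626873  0.20825445  0.07000199] 0.40649325868230335
 axis [ 0.51962234 -0.0528555   0.07      ] btn [ 0.53336754 -0.18077762  0.09      ]
WT [ 0.60256585 -0.08576727  0.20986561  0.0720369 ] 0.611069582942876
 axis [ 0.51879501 -0.05248896  0.07      ] btn [ 0.53274628 -0.18038877  0.09      ]
btn tri [ 0.53293099 -0.18207008  0.08994293] [-0.07968266 -0.18809854 -0.22975418 -0.36529848]
```

Axis is at (0.519,-0.0525) and the button top at (0.533,-0.181,0.090), with all views agreeing to about 1 mm. I need the actual shape of the closed fingertips before going down.

```bash
python3 - <<'E'
from h import *
S=read_camera("scene"); print(proj(S,telemetry.observe()["tool_pos"]), proj(S,telemetry.observe()["tool_pos"]-[0,0,.025]))
a=S["image"][60:220,180:400,::-1]
cv2.imwrite("pics/s1c.png",cv2.resize(a,None,fx=3.6,fy=3.6,interpolation=cv2.INTER_CUBIC))
a=cv2.imread("pics/w1.png")[215:325,190:450]
cv2.imwrite("pics/w1d.png",cv2.resize(a,None,fx=3,fy=3,interpolation=cv2.INTER_CUBIC))
E
```

```text
[[338.48131077  79.77527633]] [[338.12708033  92.2493619 ]]
```

View pics/s1c.png

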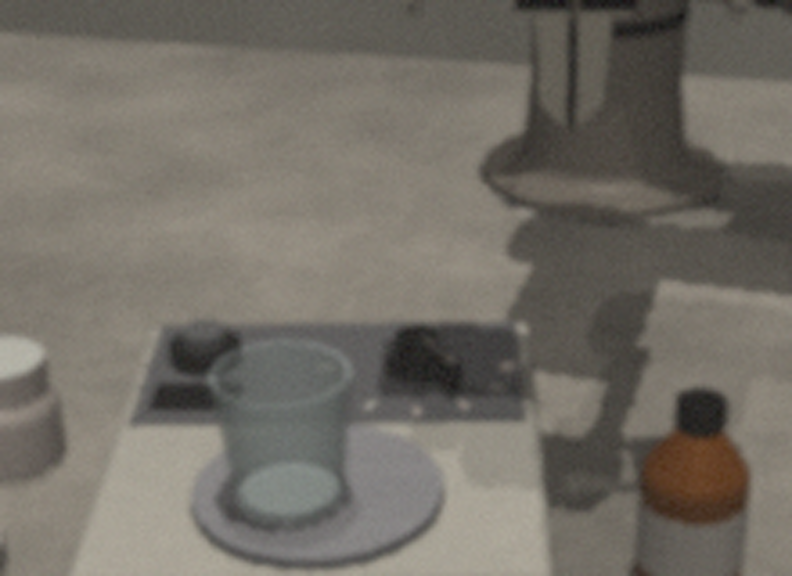

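View pics/w1d.png

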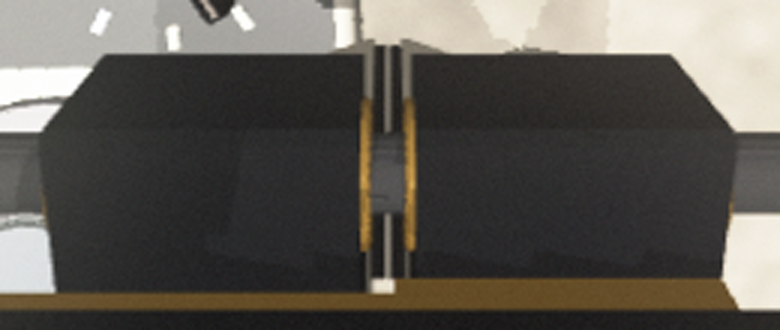

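The fingertips closed are about 40 mm across at pad height, tapering toward the tip. Now to the approach point beside the arm (rel. to the axis 24, 56 mm), then down to fingertip z≈0.082.

```bash
python3 -m creep '[0,0.022,-0.025,0,0.029, 0,0,0,-0.03,0, 0,0,0,-0.03,0, 0,0,0,-0.03,0, 0,0,0,-0.03,0, 0,0,0,-0.01,0, 0,0,0,0,0]'
python3 - <<'E'
from h import *
o=telemetry.observe();print(o["tool_pos"],o["tool_rot"])
c=read_camera("wrist"); cv2.imwrite("pics/w2.png",c["image"][:,:,::-1])
c=read_camera("scene")["image"][110:230,200:400,::-1]; cv2.imwrite("pics/s2.png",cv2.resize(c,None,fx=4,fy=4,interpolation=cv2.INTER_CUBIC))
E
```

```text
time: 2.82
tool_pos: [0.5271, 0.0198, 0.1211]
tool_rot: [3.141, 0.006, -2.915]
contact_force: [0.4, 0.2, 0.1]
opening: 0.0001
[0.52706442 0.0198183  0.12112868] [ 3.1405514   0.00607158 -2.91480523]
```

View pics/w2.png

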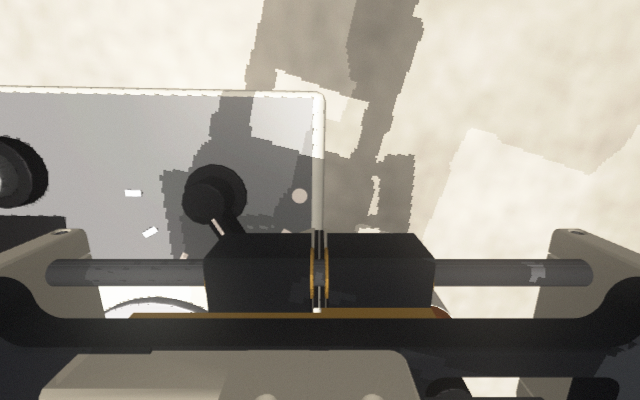

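View pics/s2.png

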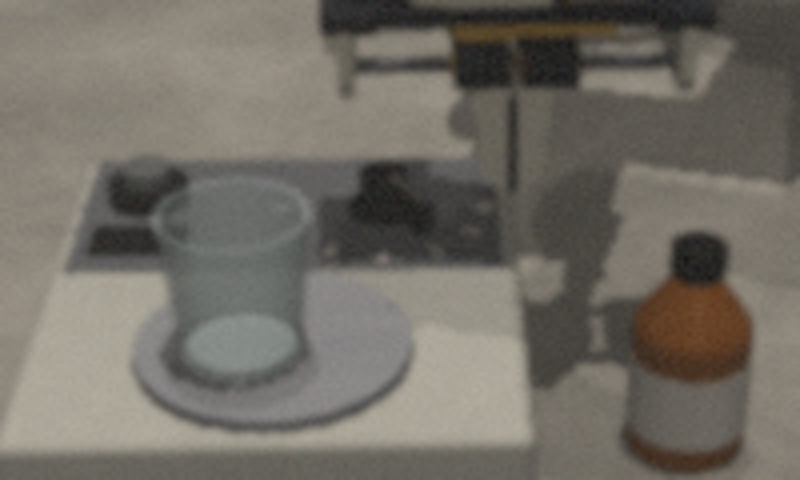

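Clear of the arm and the bottle; moves undershoot by about 10%. Going down the rest and moving up to the arm.

```bash
python3 -m creep '[0,0,0,-0.014,0, 0,0,0,-0.002,0, 0,0.003,-0.01,0,-0.01, 0,0.002,-0.01,0,0]'
python3 -m creep '[0,0.001,-0.005,0,0, 0,0,0,0,0]'
python3 - <<'E'
from h import *
o=telemetry.observe();p=o["tool_pos"]; d=p[:2]-[.5193,-.0526]; print("uv",.978*d[0]+.208*d[1],-.208*d[0]+.978*d[1],p[2])
E
```

```text
time: 3.42
tool_pos: [0.5342, -0.0014, 0.107]
tool_rot: [-3.141, 0.012, -2.925]
contact_force: [0.0, -0.1, -0.5]
opening: 0.0002
time: 3.68
tool_pos: [0.5353, -0.0072, 0.1073]
tool_rot: [3.141, 0.012, -2.927]
contact_force: [-0.5, 4.4, 1.6]
opening: 0.0006
uv 0.025107013348804205 0.04110151377956365 0.10731780396470095
```

Contact at 4.4 N, v=41 mm. Pushing over the first click (halfway is expected near v≈30).

```bash
python3 -m creep '[0,0.0018,-0.0055,0,0, 0,0.0018,-0.0055,0,0, 0,0.001,-0.004,0,0, 0,0,0,0,0]'
python3 - <<'E'
from h import *
o=telemetry.observe();p=o["tool_pos"]; d=p[:2]-[.5193,-.0526]; print("uv",.978*d[0]+.208*d[1],-.208*d[0]+.978*d[1],p[2])
c=read_camera("wrist")["image"][100:300,60:380,::-1]; cv2.imwrite("pics/w3.png",cv2.resize(c,None,fx=2.5,fy=2.5))
c=read_camera("top")["image"][205:300,305:445,::-1]; cv2.imwrite("pics/t3.png",cv2.resize(c,None,fx=5,fy=5,interpolation=cv2.INTER_CUBIC))
E
```

```text
time: 4.18
tool_pos: [0.5404, -0.0218, 0.108]
tool_rot: [3.14, 0.014, -2.927]
contact_force: [-0.3, -0.3, -0.0]
opening: 0.0003
uv 0.027075464537273216 0.02571527496166627 0.10795484257622148
```

View pics/w3.png

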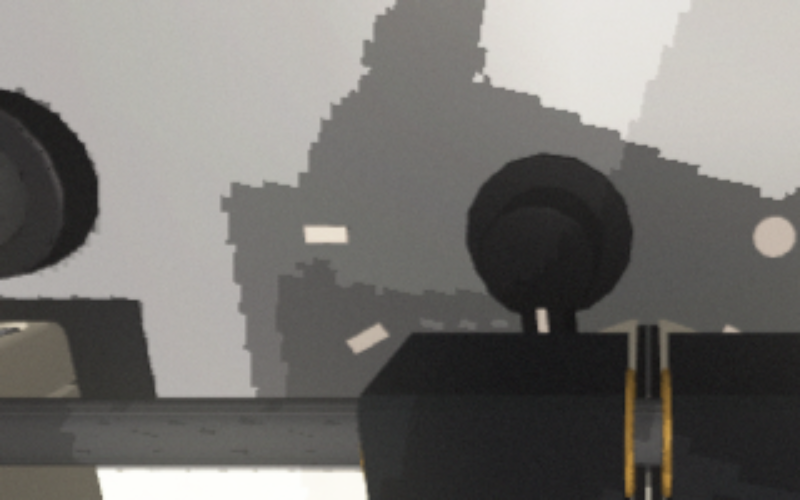

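View pics/t3.png

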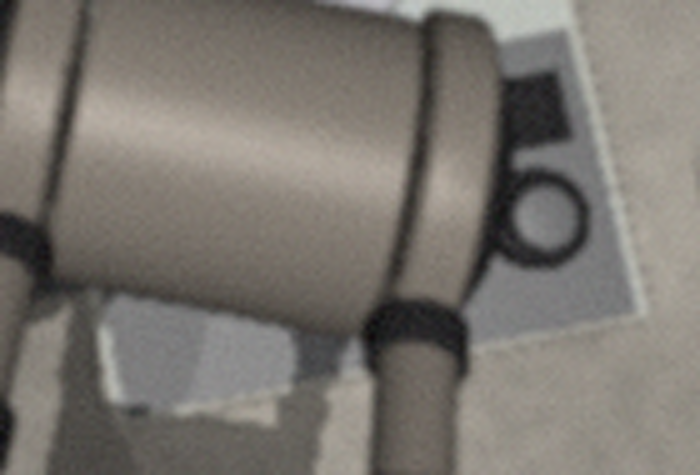

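The pointer now stands straight along stirrer +x, at the third mark, with zero force; that click is done. Next I'll shift out a little along the arm and push to v≈10 (halfway ≈14, overshoot only beyond −2).

```bash
python3 -m creep '[0,0.007,0.0015,0,0, 0,0.001,-0.005,-0.001,0, 0,0.001,-0.005,0,0, 0,0.001,-0.004,0,0, 0,0,0,0,0]'
python3 - <<'E'
from h import *
o=telemetry.observe();p=o["tool_pos"]; d=p[:2]-[.5193,-.0526]; print("uv",.978*d[0]+.208*d[1],-.208*d[0]+.978*d[1],p[2])
c=read_camera("wrist")["image"][100:300,60:380,::-1]; cv2.imwrite("pics/w4.png",cv2.resize(c,None,fx=2.5,fy=2.5))
E
```

```text
time: 4.9
tool_pos: [0.5499, -0.0263, 0.107]
tool_rot: [3.126, 0.014, -2.928]
contact_force: [0.2, -0.8, 0.2]
opening: 0.0006
uv 0.035414810346695275 0.019308829165182513 0.10703269643457167
```

View pics/w4.png

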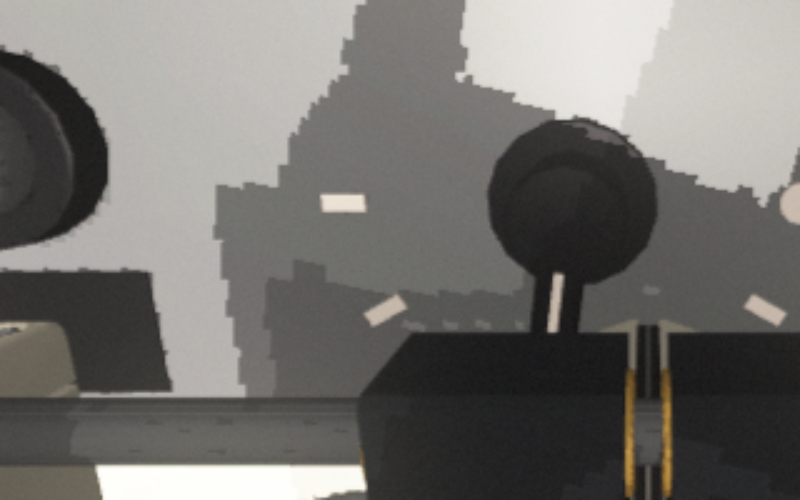

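Arm just touched, still at about step 3. Continuing by about 9 mm.

```bash
python3 -m creep '[0,0.001,-0.005,0,0, 0,0.001,-0.005,0,0, 0,0,0,0,0]'
python3 - <<'E'
from h import *
o=telemetry.observe();p=o["tool_pos"]; d=p[:2]-[.5193,-.0526]; print("uv",.978*d[0]+.208*d[1],-.208*d[0]+.978*d[1],p[2])
c=read_camera("wrist")["image"][100:300,60:380,::-1]; cv2.imwrite("pics/w5.png",cv2.resize(c,None,fx=2.5,fy=2.5))
E
```

```text
time: 5.32
tool_pos: [0.5517, -0.0375, 0.1066]
tool_rot: [3.126, 0.012, -2.928]
contact_force: [0.2, 1.4, 2.3]
opening: 0.0003
uv 0.03485418476641349 0.00804007967005305 0.1066319412584468
```

View pics/w5.png

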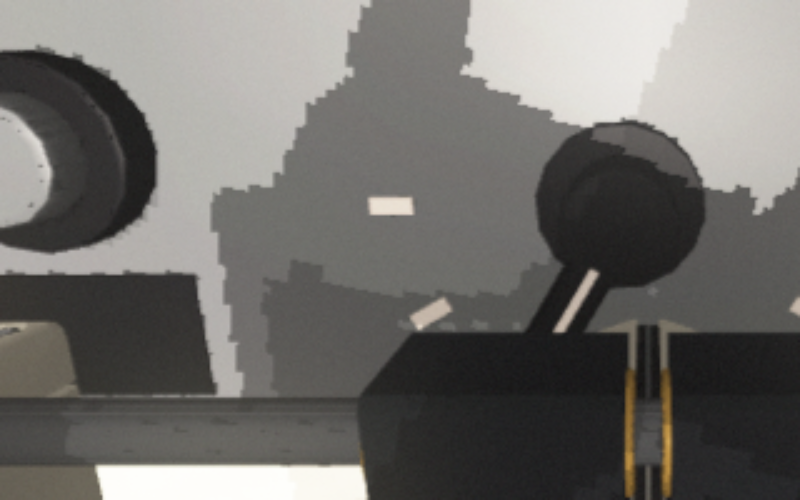

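The pointer swung to about step 4. I'll back off the way I came, lift, and check.

```bash
python3 -m creep '[0,-0.003,0.012,0,0, 0,-0.003,0.012,0.005,0, 0,0,0,0.04,0, 0,0,0,0.04,0, 0,-0.02,0,0.02,0, 0,-0.04,-0.02,0,0, 0,-0.03,-0.02,0,0, 0,0,0,0,0]'
python3 - <<'E'
from h import *
o=telemetry.observe();print(o["tool_pos"])
c=read_camera("wrist"); s=np.array([.60303,-.0858,.2095]); mk=np.array([mark(i) for i in range(7)])
p=proj(c,world(s,mk,.07)); print(p.round(1)); 
a=world(s,[-.075,.05],.094); t=[proj(c,world(s,[-.075+.038*np.sin(k*np.pi/6),.05+.038*np.cos(k*np.pi/6)],.094))[0].round(1) for k in (3,4,5)]
print("axis top",proj(c,a),"ptr at 3,4,5",t)
cv2.imwrite("pics/w6.png",c["image"][:,:,::-1])
E
```

```text
time: 6.38
tool_pos: [0.4513, -0.0481, 0.2163]
tool_rot: [3.129, 0.013, -2.923]
contact_force: [1.2, 0.5, 0.6]
opening: 0.0006
[ 0.45129022 -0.04807501  0.2163071 ]
[[352.1 252.1]
 [344.4 274.8]
 [325.8 290.8]
 [301.3 296.4]
 [276.6 290.7]
 [257.7 274.7]
 [249.5 251.8]]
axis top [[299.73319491 263.12196479]] ptr at 3,4,5 [array([300.1, 297. ]), array([281.1, 292.5]), array([266.7, 280.3])]
```

View pics/w6.png

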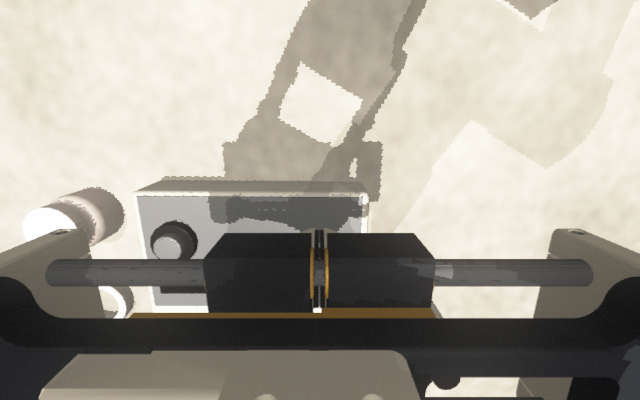

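The gripper hides the dial from here. Moving to where the first wrist view was clear.

```bash
python3 -m creep '[0,0.025,0.03,0.015,0, 0,0.025,0.035,0.015,0, 0,0.015,0.02,0.01,0, 0,0,0,0,0]'
python3 - <<'E'
from h import *
c=read_camera("wrist"); s=np.array([.60303,-.0858,.2095])
print("axis top",proj(c,world(s,[-.075,.05],.094)).round(1),[proj(c,world(s,[-.075+.044*np.sin(k*np.pi/6),.05+.044*np.cos(k*np.pi/6)],.094))[0].round(1) for k in (3,4,5)])
a=c["image"][110:250,80:340,::-1]
cv2.imwrite("pics/w7.png",cv2.resize(a,None,fx=3,fy=3,interpolation=cv2.INTER_CUBIC))
E
```

```text
time: 6.92
tool_pos: [0.5213, 0.0431, 0.2579]
tool_rot: [3.129, 0.017, -2.921]
contact_force: [0.1, -1.0, -0.6]
opening: 0.0006
axis top [[228.1 165.6]] [array([231.3, 206.5]), array([210.1, 201.1]), array([193.1, 186.2])]
```

View pics/w7.png

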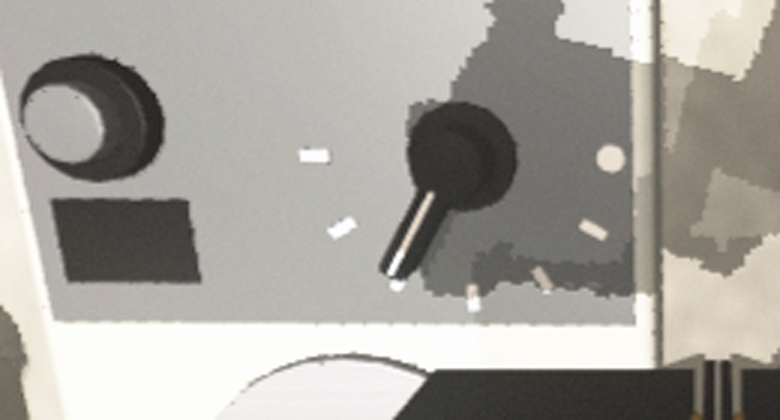

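Pointer tip at (211,201) against a predicted (210,201) for step 4, with dot/1/2/3 on one side and 5/6 on the other: the dial stands at four. Now to the button.

```bash
python3 -m creep '[0,0.002,-0.045,0,0, 0,0.002,-0.045,0,0, 0,0.002,-0.045,0,0, 0,0.002,-0.045,0,0, 0,0.002,-0.04,0,0, 0,0,0,0,0]'
python3 -c "
from h import *
o=telemetry.observe();print(np.array([.533,-.181])-o['tool_pos'][:2])"
```

```text
time: 7.72
tool_pos: [0.5261, -0.1852, 0.2534]
tool_rot: [3.126, 0.009, -2.922]
contact_force: [-1.0, 0.3, 0.2]
opening: 0.0006
[0.00685889 0.00422384]
```

```bash
python3 -m creep '[0,0.007,0.004,0,0, 0,0,0,-0.04,0, 0,0,0,-0.04,0, 0,0,0,-0.035,0, 0,0,0,-0.005,0, 0,0,0,0,0]'
python3 - <<'E'
from h import *
o=telemetry.observe();print(np.array([.533,-.181,.115])-o['tool_pos'])
c=read_camera("scene")["image"][110:230,170:370,::-1]; cv2.imwrite("pics/s8.png",cv2.resize(c,None,fx=4,fy=4,interpolation=cv2.INTER_CUBIC))
c=read_camera("wrist"); cv2.imwrite("pics/w8.png",c["image"][:,:,::-1])
E
```

```text
time: 8.48
tool_pos: [0.5346, -0.175, 0.1315]
tool_rot: [3.126, 0.011, -2.917]
contact_force: [1.6, -0.3, 1.7]
opening: 0.0001
[-0.00155701 -0.00597422 -0.01652218]
```

View pics/s8.png

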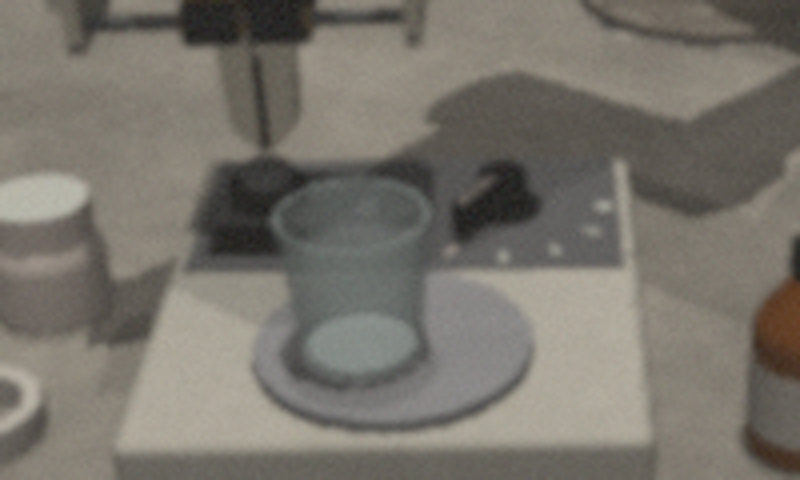

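View pics/w8.png

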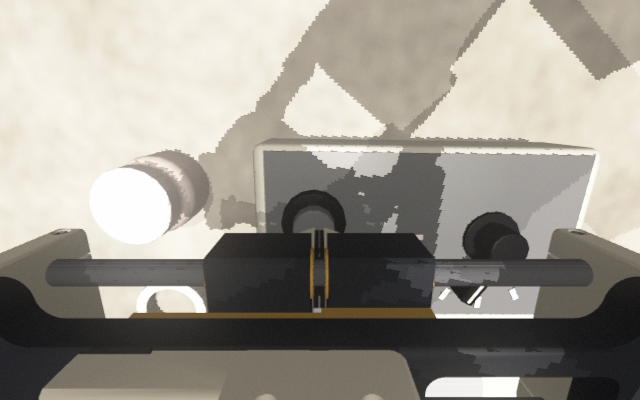

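Fingers taper to a narrow tip just above the button (scene crop (263,148)), 6 mm off in y. Correcting, then pressing gently.

```bash
python3 -m creep '[0,-0.0015,-0.0065,-0.003,0, 0,0,0,-0.005,0, 0,0,0,-0.004,0]'
python3 -m creep '[0,0,0,-0.004,0, 0,0,0,-0.004,0, 0,0,0,0,0]'
```

```text
time: 8.95
tool_pos: [0.5344, -0.1832, 0.1223]
tool_rot: [3.13, 0.016, -2.917]
contact_force: [0.3, 0.4, -0.6]
opening: 0.0005
time: 9.32
tool_pos: [0.5344, -0.1833, 0.1139]
tool_rot: [3.13, 0.016, -2.918]
contact_force: [-0.4, -0.0, 3.3]
opening: 0.0006
```

Contact (3.3 N) at the expected height. Pressing on through the travel.

```bash
python3 -m creep '[0,0,0,-0.003,0, 0,0,0,-0.003,0, 0,0,0,-0.002,0]'
python3 -m creep '[0,0,0,-0.002,0, 0,0,0,-0.002,0]'
```

```text
time: 9.7
tool_pos: [0.5345, -0.1834, 0.111]
tool_rot: [3.132, 0.018, -2.917]
contact_force: [-8.0, 2.2, 19.8]
opening: 0.0005
time: 9.95
tool_pos: [0.5345, -0.1833, 0.111]
tool_rot: [3.134, 0.019, -2.916]
contact_force: [-6.4, 2.4, 17.5]
opening: 0.0001
```

It stopped hard at 17–20 N. I'll release in small steps and read force against height, to see whether the full 6 mm travel was made.

```bash
python3 - <<'E'
from h import *
c=read_camera("scene")["image"][120:190,200:320,::-1]; cv2.imwrite("pics/s9.png",cv2.resize(c,None,fx=6,fy=6,interpolation=cv2.INTER_CUBIC))
E
for i in 1 2 3; do :; done
python3 -m creep '[0,0,0,0.001,0]' | grep -E 'pos|force'
python3 -m creep '[0,0,0,0.001,0]' | grep -E 'pos|force'
python3 -m creep '[0,0,0,0.001,0]' | grep -E 'pos|force'
python3 -m creep '[0,0,0,0.001,0]' | grep -E 'pos|force'
python3 -m creep '[0,0,0,0.001,0]' | grep -E 'pos|force'
python3 -m creep '[0,0,0,0.001,0]' | grep -E 'pos|force'
python3 -m creep '[0,0,0,0.0015,0]' | grep -E 'pos|force'
python3 -m creep '[0,0,0,0.0015,0]' | grep -E 'pos|force'
python3 -m creep '[0,0,0,0.0015,0]' | grep -E 'pos|force'
```

```text
tool_pos: [0.5344, -0.1832, 0.1127]
contact_force: [-1.6, 1.3, 4.0]
tool_pos: [0.5344, -0.1832, 0.114]
contact_force: [-0.3, 0.9, 2.7]
tool_pos: [0.5344, -0.1832, 0.115]
contact_force: [-1.2, 0.2, 2.7]
tool_pos: [0.5343, -0.1832, 0.1158]
contact_force: [-1.2, -0.4, 2.0]
tool_pos: [0.5343, -0.1832, 0.1166]
contact_force: [0.6, 0.3, 1.5]
tool_pos: [0.5344, -0.1832, 0.1174]
contact_force: [-1.1, -1.1, 1.0]
tool_pos: [0.5343, -0.1832, 0.1187]
contact_force: [0.2, -0.3, -0.7]
tool_pos: [0.5342, -0.1831, 0.12]
contact_force: [0.6, -0.3, 0.2]
tool_pos: [0.5342, -0.1831, 0.1215]
contact_force: [-0.1, 0.5, 0.4]
```

View pics/s9.png

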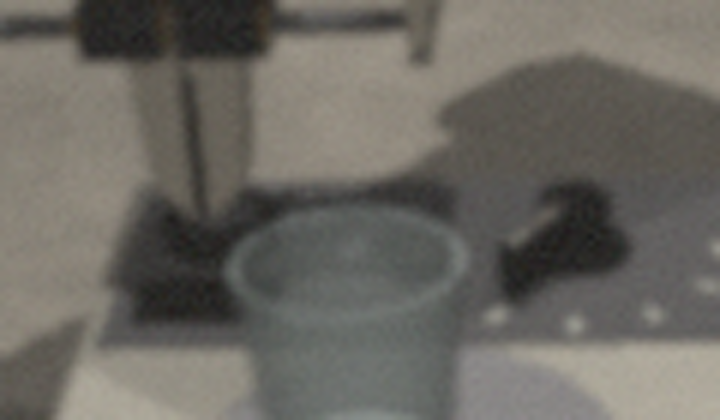

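Force rises almost linearly from 0 N at z=0.118 to about 4–5 N at 0.112, then hits a hard stop at 0.111. That is the full 6 mm at about 5 N, and it's now released. Clearing away for a final check.

```bash
python3 -m creep '[0,0,0,0.03,0, 0,0,0,0.04,0, 0,0,0,0.04,0, 0,-0.02,0.045,0.02,0, 0,-0.02,0.05,0,0, 0,-0.01,0.05,0,0, 0,0,0.05,0,0, 0,0,0.05,0,0, 0,0,0.05,0,0, 0,0,0.04,0,0, 0,0,0.02,0,0, 0,0,0,0,0]'
python3 - <<'E'
from h import *
c=read_camera("top")["image"][130:310,240:500,::-1]; a=cv2.imread("pics/top0.png")[130:310,240:500]
cv2.imwrite("pics/t10.png",np.vstack([cv2.resize(x,None,fx=1.6,fy=1.6,interpolation=cv2.INTER_CUBIC) for x in (a,c)]))
T=read_camera("top"); S=read_camera("scene")
d=S["image"][130:260,130:400,::-1]; e=cv2.imread("pics/scene0.png")[130:260,130:400]
cv2.imwrite("pics/s10.png",np.vstack([cv2.resize(x,None,fx=2.2,fy=2.2,interpolation=cv2.INTER_CUBIC) for x in (e,d)]))
x=T["image"][205:300,305:445,::-1];cv2.imwrite("pics/t10c.png",cv2.resize(x,None,fx=5.7,fy=5.7,interpolation=cv2.INTER_CUBIC))
E
```

```text
time: 12.62
tool_pos: [0.4804, 0.1825, 0.2567]
tool_rot: [3.134, 0.023, -2.918]
contact_force: [0.2, 0.2, -0.2]
opening: 0.0002
```

View pics/t10.png

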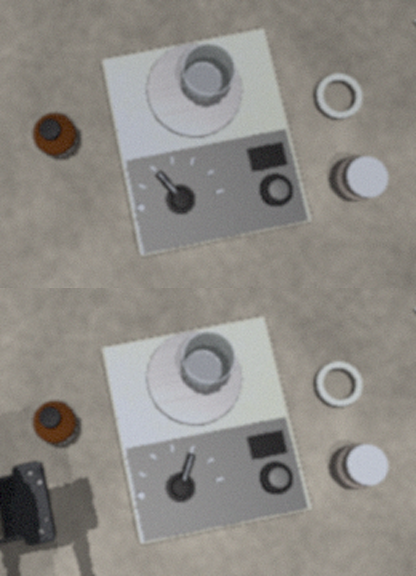

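View pics/s10.png

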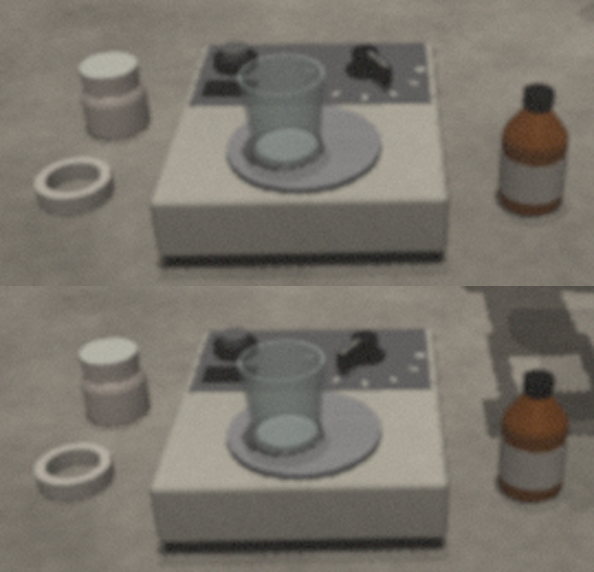

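View pics/t10c.png

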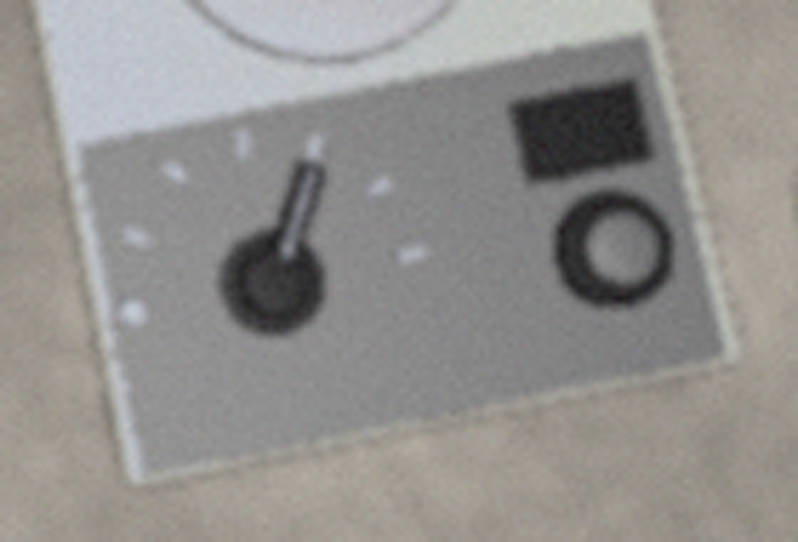

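The pointer lies on bar 4 (crop (316,140)), the button cap is back up at its original pixel (628,248), and the beaker, bottle, jar and tape sit at the same pixels as before. The arm is clear, so I'm handing in.

```bash
python3 -c "
from cell import workorder; print(workorder.hand_in())"
```

```text
the job is handed in; nothing more can be done
None
```

The dial is at the fourth click and the start button was then pressed and released. I handed the job in about 13 s into the 48 s allowed.

- **Dial:** It started at step 2. I pushed the pointer clockwise with the closed fingertips, one click to 3 and one to 4, and confirmed each in the pictures. The wrist view, taken before I touched the button, showed the pointer tip within 1 pixel of where step 4 should be. The final top view shows it on bar 4.
- **Start button:** I pressed it to a hard stop at 17–20 N. Measured as I let go, the force fell roughly linearly to zero over about 6–7 mm, which fits the full 6 mm travel at about 5 N. In the last picture the cap is back at its original position.
- **Other objects:** The beaker, bottle, jar and tape roll are in the same places as in the first top and scene pictures, compared by eye. The arm was clear of everything and read about zero force.

Two readings disagreed slightly. The box corners were about 2.4 pixels off my first pose fit, so I used only the dial marks. Button contact began about 3 mm higher than I had measured. I also saw a sideways force of about 8 N at the button's stop; its cause was not checked, but it was gone after release.

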